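# Let the thick roller out of its dispenser

### The job

Two spring-flap dispensers stand on the table, one loaded with a thick steel roller and the other with a thin one. Press down the lever of the dispenser with the thick roller, all the way, and keep it down until the roller has rolled out and lies in the tray in front; then let the lever come up slowly under your fingers so that the flap closes without slamming, and move clear. Touch only that lever: leave the rollers, the flaps, the other dispenser and the things around them alone.

Things in the scene. Friction and masses are not known exactly. Their poses are not given: they have to be found in the camera images.
- roller_thick: the thick steel roller, 30 mm diameter, 56 mm long, 0.14 to 0.28 kg; origin at its centre, its length along its own y. At the start it lies across the chute of dispenser_a, behind the shut flap. It rolls out by itself when the flap is raised about 0.7 rad or more
- roller_thin: the thin steel roller, 20 mm diameter, 56 mm long; origin at its centre; lies in the chute of dispenser_b
- dispenser_a: plywood dispenser with the thick roller, 204 (x) by 90 (y) mm, fixed to the table. Origin: centre of its underside; z up, -x its front. Front half (x -95 to -22 mm): open tray, walls to 32 mm, floor at 7 mm, falling to the front. Rear half: open-topped chute, cheeks 72 mm high at y = 36 and -36 mm, floor falling 15 degrees forward to 30 mm height. Lever on the +y side
- dispenser_b: plywood dispenser with the thin roller, 204 (x) by 90 (y) mm, fixed to the table. Origin: centre of its underside; z up, -x its front. Front half (x -95 to -22 mm): open tray, walls to 32 mm, floor at 7 mm, falling to the front. Rear half: open-topped chute, cheeks 72 mm high at y = 36 and -36 mm, floor falling 15 degrees forward to 30 mm height. Lever on the +y side
- lever_a (a joint): lever of dispenser_a, rad: 0 = up, flap shut; 1.0 = fully pressed, at its stop, flap swung forward and up. Lever and flap turn together on one axle. A spring drives it back: about 2 N on the grip bar to start, 8 N at the stop. Let go when open, the flap slams shut at about 4 rad/s
- grip_a (a point): middle of the wooden grip bar on the lever of dispenser_a: round bar, radius 9 mm, 44 mm long along the dispenser's y. It circles the axle at 90 mm radius: dispenser frame (64, 80, 125) mm with the lever up, (75, 80, 82) half way, (65, 80, 40) fully pressed: almost straight down. Its inner end is 22 mm from the chute cheek; only bare table below it
- flap_a: steel barred flap of dispenser_a (three upright rods and a bottom rod, 5 to 6 mm thick, 56 mm wide, 46 mm tall), hanging from the axle and shutting the lower end of the chute; it turns with the lever. Origin: on the axle at mid width, which is at x -15, z 82 mm in the dispenser frame; axle along the dispenser's y
- lever_b (a joint): lever of dispenser_b, rad: 0 = up, flap shut; 1.0 = fully pressed, at its stop, flap swung forward and up. Lever and flap turn together on one axle. A spring drives it back: about 2 N on the grip bar to start, 8 N at the stop. Let go when open, the flap slams shut at about 4 rad/s
- grip_b (a point): middle of the wooden grip bar on the lever of dispenser_b: round bar, radius 9 mm, 44 mm long along the dispenser's y. It circles the axle at 90 mm radius: dispenser frame (64, 80, 125) mm with the lever up, (75, 80, 82) half way, (65, 80, 40) fully pressed: almost straight down. Its inner end is 22 mm from the chute cheek; only bare table below it
- flap_b: steel barred flap of dispenser_b (three upright rods and a bottom rod, 5 to 6 mm thick, 56 mm wide, 46 mm tall), hanging from the axle and shutting the lower end of the chute; it turns with the lever. Origin: on the axle at mid width, which is at x -15, z 82 mm in the dispenser frame; axle along the dispenser's y
- offcut_6: wood offcut 50x75x30 mm lying beside a tray; bystander; origin: centre of its underside
- offcut_2: wood offcut 45x90x36 mm lying beside the other tray; bystander; origin: centre of its underside
- glue_bottle: white glue bottle with red nozzle, 60 mm wide, 174 mm tall, standing; bystander; origin: centre of its underside
- masking_tape_1: roll of wide masking tape, 104 mm across, 48 mm tall, lying flat; bystander; origin: centre of its underside
- tape_measure: yellow pocket tape measure 35x93x66 mm; bystander; origin: centre of its underside
- pot_kraft: brown pot with pens, 80 mm wide, 195 mm tall with the pens; bystander; origin: centre of its underside

How it is judged:
By the outcome, as a careful person would: the job done as asked, in the order asked, and still so for the second after the job is handed in, with the robot touching nothing.
It also fails if it takes over 37 s, if anything falls off the work surface, if the arm or the gripper's body presses on something with over 40 N, if the wrist force passes 120 N, or if a joint passes its speed limit or range.

### The arm

A 6-joint arm with a two-finger parallel gripper is mounted at the origin on the work surface; the furniture and walls round the work are solid. World frame = base frame: x ahead of the robot, y to its left, z up, the work surface at z = 0. Lengths are in m, angles in rad, forces in N, time in s.
With the tool pointing down it reaches from about 0.375 to 0.975 m from the base axis. Payload 3.8 kg.
Tool frame: the origin (TCP) lies midway between the tips of the shut fingers; the grasp point (between the pads) lies 19 mm behind it; z points along the fingers, y is the line along which they close (so a half turn about z gives the same grasp; the last joint's range is limited). The gripper opens to 85 mm and grips with 20 to 120 N. Pads are 22 mm wide; open, the fingers measure 114 mm over their backs; the gripper's body (76 mm by 85 mm) begins 54 mm behind the grasp point. The pads swing forward as they close: fully open they stand 13 mm farther back than shut.
Start: joints at [-1.344, 0.264, 1.604, -0, 1.274, -0.037], TCP at [0.176, -0.652, 0.231] pointing down, gripper open.
Joint ranges: [-2.63, 2.63], [-0.94, 2.18], [0.31, 2.57], [-1.31, 4.45], [0, 2.66], [-2.55, 2.55]. Speed limits (rad/s): [2.57, 2.57, 3.14, 3.14, 3.14, 3.14].

### API

Orientations are given as a rotation vector (axis times angle).
In Python, from workcell import status, read_camera, workorder, masks_of gives the robot as it stands.
- The arm moves only by the tool drive_tool, never from a script. Its argument "rows" is a list of rows, each a list of 7 numbers: the turn, a rotation vector about the tool's x, y, z in degrees, then the shift along the tool's x, y, z in m, then the opening, from 0 (shut) to 1 (fully open). In form: [[ax, ay, az, tx, ty, tz, claw], ...]. A call has 1 to 8 rows; each row shifts and turns the commanded pose from where the row before left it, along the tool's axes as they then stand; what a row does not reach is not made up. A row lasts 1/12 s, in which the tool goes at most 41.7 mm and 7.16 degrees, less where a joint would pass 70% of its speed; a pose out of reach is approached as far as the arm can. A call is refused whole if a number of a shift passes 0.0417 or a number of a turn 7.16, either way. A call with a gripper value outside its range is refused whole. The fingers move at their own pace and stop on an object; "force" is the grip in N (left out, the last holds). Time passes only in rows, so rows that do not move let the fingers close. It gives the time, the measured TCP pose, the force, the opening and the grip force at its end, in the units of the state.
- status.read_state(): the state, without advancing time (a new reading comes with each control period).
- read_camera(name): name is "scene" or "side" or "wrist"; returns a dict with "color" (400x640x3 uint8, red, green, blue), "intrinsics" (3x3 intrinsics, pixels), "world_from_camera" (4x4, takes a point from camera to world coordinates); the wrist camera has in their place "mount" (4x4, takes a point from camera to tool coordinates, whose origin is the TCP and whose axes are the flange's). Camera axes: x right, y up, looking along -z (the intrinsics and any distortion apply to the point x, -y, -z); pixel columns grow to the right and rows downward; lengths in m; the calibration is good to about 2 mm. A picture is of the moment at which its call begins: read the wrist's pose just before it. There is no depth.
- workorder.finish_job(): hands the job in; it is judged then, once.
Trained networks look in a picture, given as the dict that the camera call returned (one of the last four; its "shot" number tells which), for a name from the list of things; names that differ only in an ending like _2 or _b are one class to them, and where a whole thing is asked for, a point or a joint stands for the part that bears it (a point fixed in the world has none). Each returns a list of dicts, best first, with "score" (0 to 1); they miss things now and then, are a little off and sometimes report something else, mostly with a low value. They report only what shows in the picture. A call takes as long as a camera call.
- masks_of(picture, name): "mask" (400x640 bool, what is visible of it) and "bbox" ([left, top, right, bottom] in pixels, round what is visible of it).
The state is a dict: "time": time; "q": joint angles; "joint_vel": joint speeds; "joint_torque": joint torques, N m; "tool_pos": TCP position; "tcp_rot": TCP orientation; "wrist_force": force on the tool from outside, world axes, zero at the start; "torque": the same for the moment, N m; "width": opening from 0.0 (shut) to 1.0 (fully open); "grip_force": force on a finger pad.
Only numpy, scipy, OpenCV 4.12 (cv2) and the standard library are available. Lean on these libraries where they do the work, as an engineer would, in place of code of your own. Each camera call takes 0.05 s, during which the arm holds its last target. There are 200 camera calls.

## Working session

There is one attempt and no reset: what is moved stays moved. The work goes in short steps, Python scripts to look and compute and a tool call to move; the robot and the scene stay as the last step left them, time stands still between calls to the robot, and variables do not carry over. Pictures are saved under pics/ and viewed, at most 10 in all, crops included, and the job is handed in when it is done.

Besides the shell and the picture viewer there is one more tool, called after "Call:" in YAML: its name, and indented under it one key for each argument. drive_tool: Moves the arm, as the interface text tells. Its arguments: {"type":"object","properties":{"rows":{"type":"array"},"force":{"type":"number"}},"required":["rows"]}

```bash
mkdir -p pics
cat > h.py <<'E'
import numpy as np, cv2
from workcell import status, read_camera, workorder, masks_of
def save(p,n): cv2.imwrite('pics/'+n, p['color'][:,:,::-1])
E
python3 - <<'E'
from h import *
s=status.read_state(); print(s)
for c in ("scene","side"):
    p=read_camera(c); save(p,c+'1.png'); print(c,p.keys(),np.round(p['intrinsics'],1).tolist(),np.round(p['world_from_camera'],3).tolist())
    for n in ("roller_thick","roller_thin","dispenser_a","grip_a","flap_a"):
        for d in masks_of(p,n)[:4]:
            ys,xs=np.nonzero(d['mask']); print(n,round(d['score'],2),d['bbox'],xs.mean().round(1),ys.mean().round(1),len(xs))
E
```

```text
{'time': 0.0, 'q': array([-1.34394705e+00,  2.64746084e-01,  1.60539347e+00,  1.31287795e-05,
        1.27371090e+00, -3.69137570e-02]), 'joint_vel': array([-4.28695089e-04, -1.38712830e-03,  2.91886015e-04, -4.12263963e-05,
       -1.13161710e-03,  2.48062106e-04]), 'joint_torque': array([-1.30123917e-03, -5.15110588e+01, -3.67314863e+01, -3.21038951e-04,
        1.28707982e-02, -1.31652530e-05]), 'tool_pos': array([ 0.17580874, -0.65093154,  0.22995629]), 'tcp_rot': array([-3.11208328e+00, -4.12816306e-01,  3.16450708e-04]), 'wrist_force': array([-0.70475734,  0.75746236, -0.44907131]), 'torque': array([-0.00929081,  0.02556196, -0.00627684]), 'grip_force': 0.0, 'width': 1.0000589532247304}
scene dict_keys(['color', 'intrinsics', 'world_from_camera', 'shot']) [[489.2, 0.0, 317.5], [0.0, 489.2, 202.7], [0.0, 0.0, 1.0]] [[0.708, 0.362, -0.607, -0.647], [-0.706, 0.364, -0.607, -1.197], [0.001, 0.858, 0.513, 0.996], [0.0, 0.0, 0.0, 1.0]]
roller_thick 0.5 [355.7, 223.7, 363.6, 230.1] 357.0 226.0 26
dispenser_a 0.75 [333.0, 192.3, 384.9, 253.4] 357.5 229.8 1246
dispenser_a 0.61 [282.6, 1
[... 169 characters left out ...]
202.2, 309.1, 213.3] 302.9 207.0 32
flap_a 0.41 [289.6, 173.5, 299.9, 198.2] 292.0 180.1 69
side dict_keys(['color', 'intrinsics', 'world_from_camera', 'shot']) [[517.8, 0.0, 318.0], [0.0, 517.8, 201.7], [0.0, 0.0, 1.0]] [[0.275, -0.732, 0.623, 1.588], [0.961, 0.209, -0.179, -0.431], [0.001, 0.648, 0.762, 1.509], [0.0, 0.0, 0.0, 1.0]]
roller_thick 0.48 [258.2, 224.9, 274.2, 230.5] 266.3 228.0 83
roller_thin 0.34 [260.3, 215.2, 301.9, 227.6] 283.3 221.7 128
dispenser_a 0.93 [249.8, 208.6, 295.0, 258.2] 268.5 234.1 1141
dispenser_a 0.69 [308.4, 188.2, 367.2, 234.8] 333.6 210.4 1375
grip_a 0.62 [339.4, 191.2, 364.8, 198.8] 355.0 193.2 122
flap_a 0.73 [181.7, 210.3, 201.4, 246.9] 188.3 229.7 522
```

Run:
```python
import cv2
a=cv2.imread('pics/scene1.png')[140:290,210:430]; b=cv2.imread('pics/side1.png')[150:300,170:390]
o=cv2.vconcat([cv2.resize(x,(800,300) if 0 else (440*1,300),interpolation=cv2.INTER_CUBIC) for x in(a,b)])
cv2.imwrite('pics/both.png',o)
```

```text
(no output)
```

View pics/scene1.png

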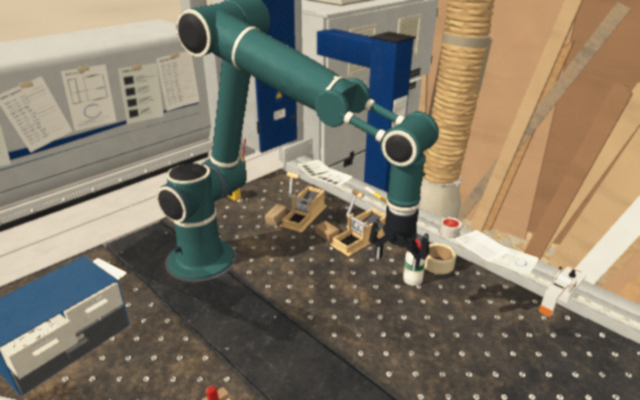

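View pics/both.png

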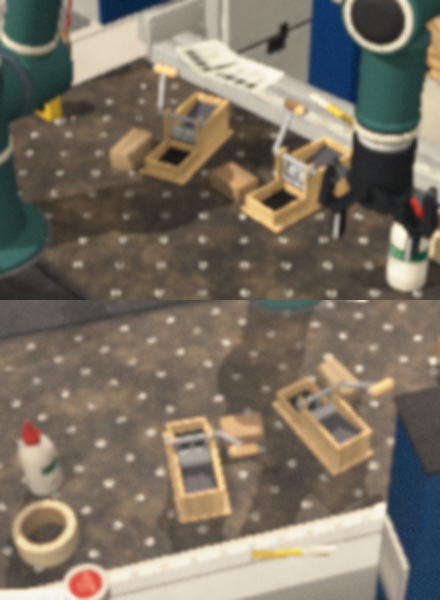

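The two pictures show two dispensers: D1 at scene (357,230) / side (268,234), and D2 at scene (303,205) / side (334,210). The grip bars are light wooden bars. D1's is near scene (357,193) / side (291,225), D2's near scene (293,176) / side (361,193). The rollers are too small to tell apart here.

```bash
cat >> h.py <<'E'
from scipy.spatial.transform import Rotation as R
def wfc(p,s=None):
    if 'world_from_camera' in p: return np.array(p['world_from_camera'])
    T=np.eye(4); T[:3,:3]=R.from_rotvec(s['tcp_rot']).as_matrix(); T[:3,3]=s['tool_pos']; return T@np.array(p['mount'])
def ray(K,T,u,v):
    d=np.array([(u-K[0,2])/K[0,0],-(v-K[1,2])/K[1,1],-1]); d=T[:3,:3]@d; return T[:3,3],d/np.linalg.norm(d)
def tri(rs):
    A=sum(np.eye(3)-np.outer(d,d) for o,d in rs); b=sum((np.eye(3)-np.outer(d,d))@o for o,d in rs)
    x=np.linalg.solve(A,b); return x,[np.linalg.norm((np.eye(3)-np.outer(d,d))@(x-o)) for o,d in rs]
def proj(K,T,X):
    c=(np.asarray(X)-T[:3,3])@T[:3,:3]; return np.stack([K[0,0]*c[...,0]/-c[...,2]+K[0,2], -K[1,1]*c[...,1]/-c[...,2]+K[1,2]],-1)
E
python3 - <<'E'
from h import *
P={c:read_camera(c) for c in("scene","side")}
for nm,a,b in(("D1grip",(357,193),(291,225)),("D2grip",(293,176),(361,193)),("D1",(357,230),(268,234)),("D2",(303,205),(334,210))):
    x,r=tri([ray(P[c]['intrinsics'],wfc(P[c]),*q) for c,q in(("scene",a),("side",b))]); print(nm,x.round(3),np.round(r,4))
s=status.read_state(); p=read_camera("wrist"); save(p,'w1.png'); print(p['mount'],p['intrinsics'], [k for k in p])
for n in ("roller_thick","roller_thin","dispenser_a","grip_a","flap_a"):
    for d in masks_of(p,n)[:4]: print(n,round(d['score'],2),d['bbox'])
E
```

```text
D1grip [ 0.53  -0.22   0.125] [0.001 0.001]
D2grip [0.461 0.05  0.122] [0.0045 0.0045]
D1 [ 0.466 -0.288  0.025] [0.0071 0.0071]
D2 [ 0.436 -0.036  0.035] [0.0017 0.0017]
[[-4.25532070e-04  9.65156623e-01  2.61672529e-01  6.67022774e-02]
 [ 9.99999895e-01  3.66184560e-04  2.75560344e-04  4.03514833e-04]
 [ 1.70138451e-04  2.61672619e-01 -9.65156677e-01 -1.43961244e-01]
 [ 0.00000000e+00  0.00000000e+00  0.00000000e+00  1.00000000e+00]] [[320.92661869   0.         317.4761229 ]
 [  0.         320.92661869 194.00028924]
 [  0.           0.           1.        ]] ['color', 'intrinsics', 'mount', 'shot']
```

View pics/w1.png

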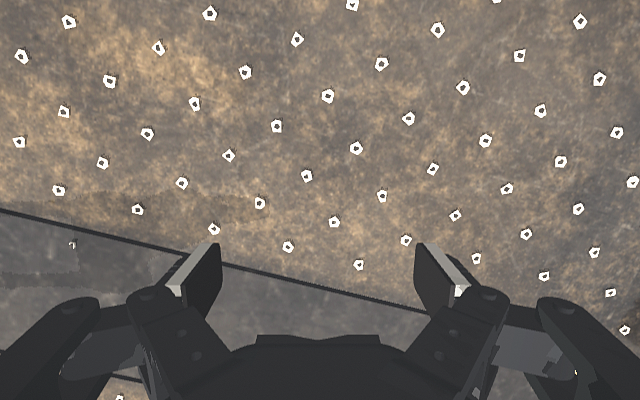

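The wrist view shows only bare table. I'll raise the tool and move above the two dispensers.

Call:
drive_tool:
  rows:
    - [0, 0, 0, 0, 0, -0.04, 0]
    - [0, 0, 0, 0, 0, -0.04, 0]
    - [0, 0, 0, 0, 0, -0.04, 0]
    - [0, 0, 0, 0.01, -0.01, -0.038, 0]
    - [0, 0, 0, 0.03, -0.027, 0, 0]
    - [0, 0, 0, 0.03, -0.027, 0, 0]
    - [0, 0, 0, 0.03, -0.027, 0, 0]
    - [0, 0, 0, 0.03, -0.027, 0, 0]

```text
time: 1.67
tool_pos: [0.2713, -0.5025, 0.3897]
tcp_rot: [3.114, 0.412, 0.001]
wrist_force: [1.5, 0.0, 0.6]
width: -0.002
grip_force: 0.0
```

Call:
drive_tool:
  rows:
    - [0, 0, 0, 0.03, -0.027, 0, 0]
    - [0, 0, 0, 0.03, -0.027, 0, 0]
    - [0, 0, 0, 0.03, -0.027, 0, 0]
    - [0, 0, 0, 0.03, -0.027, 0, 0]
    - [0, 0, 0, 0.03, -0.027, 0, 0]
    - [0, 0, 0, 0.03, -0.027, 0, 0]
    - [0, 0, 0, 0.03, -0.027, 0, 0]
    - [0, 0, 0, 0.03, -0.027, 0, 0]

```text
time: 2.33
tool_pos: [0.4467, -0.2309, 0.3897]
tcp_rot: [3.114, 0.413, 0.001]
wrist_force: [0.1, -0.9, 0.6]
width: -0.0
grip_force: 0.0
```

Run:
```python
from h import *
s=status.read_state(); p=read_camera("wrist"); save(p,'w2.png'); print(s['time'],s['tool_pos'],s['tcp_rot'],s['q'],s['width'])
for n in ("roller_thick","roller_thin","dispenser_a","grip_a","flap_a"):
    for d in masks_of(p,n)[:4]: print(n,round(d['score'],2),d['bbox'])
```

```text
2.3333 [ 0.44670485 -0.23088587  0.38967973] [3.11368208e+00 4.12798123e-01 1.23839449e-03] [-5.26555717e-01 -1.25105346e-01  1.73303472e+00 -4.44245357e-05
  1.53263203e+00  7.80628453e-01] -0.00020809351005970456
roller_thick 0.74 [341.9, 143.4, 381.9, 171.5]
roller_thin 0.9 [177.5, 133.5, 214.3, 142.5]
dispenser_a 0.96 [77.5, 59.8, 244.7, 200.1]
dispenser_a 0.82 [305.8, 83.1, 413.8, 216.2]
dispenser_a 0.48 [177.3, 132.2, 215.4, 143.1]
dispenser_a 0.23 [74.5, 81.5, 218.0, 153.9]
grip_a 0.89 [77.0, 81.1, 218.6, 151.6]
grip_a 0.66 [309.6, 83.4, 383.1, 175.8]
```

View pics/w2.png

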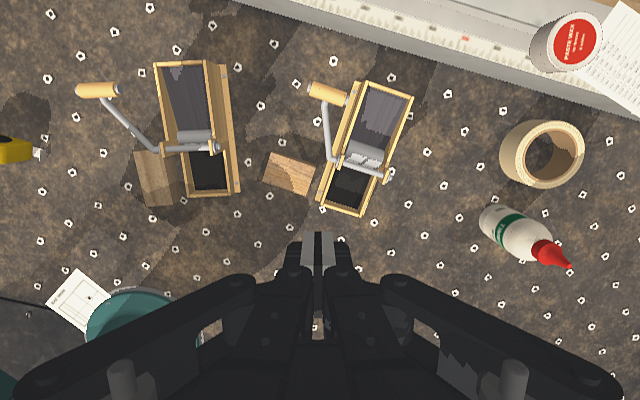

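The wrist view shows D2 on the left with its roller at about (196,137), and D1 on the right with its roller at about (362,158). The D1 grip bar is at (328,94) and the D2 bar at (97,90). I need a larger crop to compare roller thickness.

Run:
```python
import cv2
a=cv2.imread('pics/w2.png')
c=cv2.hconcat([cv2.resize(a[50:225,145:245],None,fx=3.4,fy=3.4,interpolation=cv2.INTER_CUBIC),cv2.resize(a[50:225,300:420],None,fx=3.4,fy=3.4,interpolation=cv2.INTER_CUBIC)])
cv2.imwrite('pics/crop2.png',c)
```

```text
(no output)
```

View pics/crop2.png

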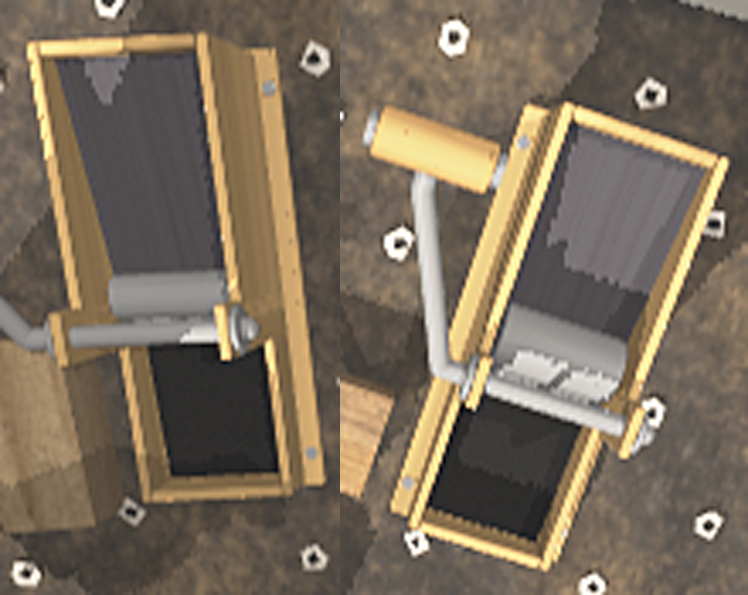

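Run:
```python
from h import *
s=status.read_state(); p=read_camera("wrist"); K=p['intrinsics']; T=wfc(p,s)
def at(X,Y,ox,sx,z):
    o,d=ray(K,T,(X-ox)/3.4+sx,Y/3.4+50); return o+d*(z-o[2])/d[2]
G=np.array([64,80]);
for nm,ox,sx,pts in(("D1",340,300,[(570,105),(727,160),(412,522),(548,567)]),("D2",0,145,[(30,45),(207,38),(145,497),(290,490)])):
    q=[at(*a,ox,sx,z)[:2] for a,z in zip(pts,(.072,.072,.032,.032))]
    print(nm,np.round(q,4).tolist())
    r=(q[0]+q[1])/2; f=(q[2]+q[3])/2; ax=r-f; th=np.arctan2(ax[1],ax[0]); L=np.linalg.norm(ax)
    print(' len',L,'widths',np.linalg.norm(q[0]-q[1]),np.linalg.norm(q[2]-q[3]),'yaw',np.degrees(th), 'yaw from widths',[np.degrees(np.arctan2(-(a-b)[0],(a-b)[1])) for a,b in((q[0],q[1]),(q[2],q[3]))])
    e=ax/L; n=np.array([-e[1],e[0]]); o=f+e*.095; g=o+e*.064+n*.080
    print(' origin',o,'grip pred',g)
print('D1 grip meas',[at(*a,340,300,.125).round(4) for a in((436,150),(372,128),(502,172))])
print('D2 grip meas',[ (lambda od: od[0]+od[1]*(.125-od[0][2])/od[1][2])(ray(K,T,97,90)).round(4)])
# roller edges -> apparent thickness at height of roller centre
for nm,ox,sx,a,b,L in(("D2",0,145,(165,275),(165,316),((110,295),(222,290))),("D1",340,300,(568,327),(553,378),((503,325),(625,355)))):
    for z in(.055,): print(nm,'thick',np.linalg.norm(at(*a,ox,sx,z)-at(*b,ox,sx,z)),'len',np.linalg.norm(at(*L[0],ox,sx,z)-at(*L[1],ox,sx,z)))
```

```text
D1 [[0.5609, -0.2735], [0.5573, -0.3412], [0.3649, -0.2619], [0.36, -0.3316]]
 len 0.19696651171763985 widths 0.06778284342322972 0.06991321097342551 yaw -3.0755198523591876 yaw from widths [np.float64(-3.0355735688876315), np.float64(-3.9923041009042266)]
 origin [ 0.45730153 -0.30187061] grip pred [ 0.52550152 -0.22541958]
D2 [[0.5078, 0.01], [0.5285, -0.0569], [0.3207, -0.0496], [0.342, -0.1157]]
 len 0.19593670133160335 widths 0.07006856099607607 0.06946473561251174 yaw 17.58455050100825 yaw from widths [np.float64(17.16815309839511), np.float64(17.9113443406279)]
 origin [ 0.42189498 -0.0539303 ] grip pred [0.45873537 0.0416667 ]
D1 grip meas [array([ 0.5281, -0.2252,  0.125 ]), array([ 0.5294, -0.2012,  0.125 ]), array([ 0.527 , -0.2502,  0.125 ])]
D2 grip meas [array([0.4599, 0.0465, 0.125 ])]
D2 thick 0.01764585103989769 len 0.048738512782821035
D1 thick 0.023163164896848724 len 0.05551943982153015
```

Run:
```python
from h import *
s=status.read_state(); p=read_camera("wrist"); K=p['intrinsics']; T=wfc(p,s)
for nm,o,yaw,ox,sx,e in(("D1",(.4573,-.3019),-3.1,340,300,((568,327),(553,378))),("D2",(.4219,-.0539),17.5,0,145,((165,275),(165,316)))):
    Rz=R.from_euler('z',yaw,degrees=True).as_matrix()
    for r in(.015,.010):
        # centre: touches flap (rear face x=-12mm) and 15 deg floor through (-22,30)
        cx=-.012+r; cz=.030+np.tan(np.radians(15))*(cx+.022)+r/np.cos(np.radians(15))
        ph=np.radians(np.arange(0,360,5)); pts=np.stack([cx+r*np.cos(ph),0*ph,cz+r*np.sin(ph)],-1)@Rz.T+[*o,0]
        q=proj(K,T,pts); Q=(q-[sx,50])*3.4+[ox,0]; i,j=Q[:,1].argmin(),Q[:,1].argmax()
        print(nm,r,'pred top',Q[i].round(),'bottom',Q[j].round(),'seen',e)
```

```text
D1 0.015 pred top [568. 325.] bottom [546. 390.] seen ((568, 327), (553, 378))
D1 0.01 pred top [557. 345.] bottom [543. 387.] seen ((568, 327), (553, 378))
D2 0.015 pred top [168. 253.] bottom [175. 323.] seen ((165, 275), (165, 316))
D2 0.01 pred top [176. 276.] bottom [181. 322.] seen ((165, 275), (165, 316))
```

The geometry confirms it. D1, on the right, holds the 30 mm roller: predicted silhouette row 325, seen at 327. D2 fits the 20 mm one: predicted 276, seen 275. D1's grip measures (0.528, -0.225, 0.125) with yaw -3°. I'll align above it.

Call:
drive_tool:
  rows:
    - [0, 0, 6, 0, 0, 0, 0]
    - [0, 0, 6, 0, 0, 0, 0]
    - [0, 0, 6, 0, 0, 0, 0]
    - [0, 0, 0, 0.04, -0.007, 0, 0]
    - [0, 0, 0, 0.04, -0.007, 0, 0]
    - [0, 0, 0, 0, 0, 0.04, 0]
    - [0, 0, 0, 0, 0, 0.04, 0]
    - [0, 0, 0, 0, 0, 0.04, 0]

```text
time: 3.4
tool_pos: [0.5273, -0.2246, 0.2685]
tcp_rot: [3.139, -0.082, 0.003]
wrist_force: [0.1, 0.2, -0.2]
width: -0.001
grip_force: 0.0
```

Call:
drive_tool:
  rows:
    - [0, 0, 0, 0, 0, 0.04, 0]
    - [0, 0, 0, 0, 0, 0.03, 0]
    - [0, 0, 0, 0, 0, 0, 0]
    - [0, 0, 0, 0, 0, 0, 0]

```text
time: 3.73
tool_pos: [0.5248, -0.2234, 0.1974]
tcp_rot: [-3.139, 0.082, 0.007]
wrist_force: [0.6, -0.7, 1.4]
width: 0.002
grip_force: 0.0
```

Run:
```python
from h import *
s=status.read_state(); p=read_camera("wrist"); T=wfc(p,s); save(p,'w3.png'); print(s['time'],s['tool_pos'],s['tcp_rot'],s['wrist_force'])
Rm=R.from_rotvec(s['tcp_rot']).as_matrix(); print(Rm.round(3))
print('exp grip px',proj(p['intrinsics'],T,np.array([[.527,-.247,.125],[.528,-.203,.125],[.528,-.225,.125]])).round(), 'tcp px',proj(p['intrinsics'],T,s['tool_pos']))
for d in masks_of(p,"grip_a")[:3]: print(d['score'],d['bbox'])
```

```text
3.7333 [ 0.52476407 -0.22340433  0.19738881] [-3.13858837  0.08248381  0.00719167] [ 0.63740624 -0.70061333  1.44751388]
[[ 0.999 -0.053 -0.005]
 [-0.053 -0.999  0.002]
 [-0.005 -0.002 -1.   ]]
exp grip px [[351. 200.]
 [288. 202.]
 [319. 200.]] tcp px [317.17275661 248.95375063]
0.8 [279.4, 184.0, 459.7, 274.5]
0.75 [600.5, 99.5, 640.0, 195.0]
0.65 [0.6, 281.9, 152.4, 339.2]
```

View pics/w3.png

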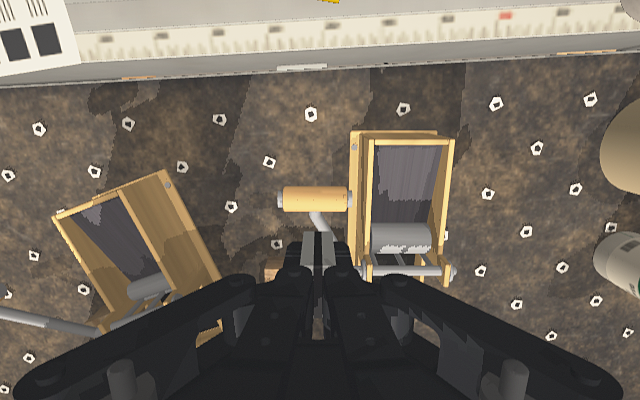

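The picture shows grip_a at pixels (283–350, 186–213), within 3 px of the prediction. I'll descend to contact.

Call:
drive_tool:
  rows:
    - [0, 0, 0, 0.002, -0.002, 0.03, 0]
    - [0, 0, 0, 0.003, -0.001, 0.02, 0]
    - [0, 0, 0, 0, 0, 0.006, 0]
    - [0, 0, 0, 0, 0, 0.006, 0]
    - [0, 0, 0, 0, 0, 0.003, 0]
    - [0, 0, 0, 0, 0, 0, 0]

```text
time: 4.33
tool_pos: [0.5327, -0.2206, 0.1357]
tcp_rot: [3.14, -0.079, 0.003]
wrist_force: [-1.0, -0.7, 0.3]
width: -0.004
grip_force: 0.0
```

Call:
drive_tool:
  rows:
    - [0, 0, 0, 0.001, 0, 0.006, 0]
    - [0, 0, 0, 0.001, 0, 0.006, 0]
    - [0, 0, 0, 0.001, 0, 0.006, 0]
    - [0, 0, 0, 0.001, 0, 0.006, 0]
    - [0, 0, 0, 0.001, 0, 0.006, 0]
    - [0, 0, 0, 0.001, 0, 0.006, 0]

```text
time: 4.83
tool_pos: [0.5393, -0.221, 0.0989]
tcp_rot: [3.139, -0.079, 0.005]
wrist_force: [3.3, -0.9, 4.8]
width: -0.0
grip_force: 2.5
```

Call:
drive_tool:
  rows:
    - [0, 0, 0, 0, 0, 0.006, 0]
    - [0, 0, 0, 0, 0, 0.006, 0]
    - [0, 0, 0, -0.001, 0, 0.006, 0]
    - [0, 0, 0, -0.001, 0, 0.006, 0]
    - [0, 0, 0, -0.002, 0, 0.006, 0]
    - [0, 0, 0, -0.002, 0, 0.006, 0]
    - [0, 0, 0, -0.002, 0, 0.006, 0]

```text
time: 5.42
tool_pos: [0.5303, -0.22, 0.056]
tcp_rot: [3.14, -0.079, 0.002]
wrist_force: [4.0, -0.0, 6.1]
width: 0.001
grip_force: 3.3
```

Call:
drive_tool:
  rows:
    - [0, 0, 0, -0.001, 0, 0.004, 0]
    - [0, 0, 0, 0, 0, 0.003, 0]
    - [0, 0, 0, 0, 0, 0, 0]

```text
time: 5.67
tool_pos: [0.5277, -0.2198, 0.0484]
tcp_rot: [-3.14, 0.079, 0.004]
wrist_force: [1.5, -0.2, 7.3]
width: 0.003
grip_force: 3.5
```

Call:
drive_tool:
  rows:
    - [0, 0, 0, 0.001, 0, 0.001, 0]
    - [0, 0, 0, 0, 0, 0.001, 0]
    - [0, 0, 0, 0, 0, 0, 0]

```text
time: 5.92
tool_pos: [0.5285, -0.2198, 0.0474]
tcp_rot: [-3.14, 0.079, 0.005]
wrist_force: [-1.3, -0.9, 12.5]
width: 0.001
grip_force: 5.9
```

Run:
```python
from h import *
s=status.read_state(); p=read_camera("wrist"); print(s['time'],s['tool_pos'],s['wrist_force']); save(p,'w4.png')
for n in("roller_thick","grip_a"):
    for d in masks_of(p,n)[:2]: print('w',n,d['score'],d['bbox'])
q=read_camera("side"); 
for n in("roller_thick",):
    for d in masks_of(q,n)[:3]: print('side',n,d['score'],d['bbox'])
c=cv2.resize(q['color'][190:280,220:340,::-1],None,fx=4,fy=4,interpolation=cv2.INTER_CUBIC)[:, :]
cv2.imwrite('pics/c4.png',cv2.hconcat([c[:,:320],cv2.resize(p['color'][100:330,300:600,::-1],(470,360))]))
```

```text
5.9167 [ 0.5284775  -0.21982416  0.04743412] [-1.30026704 -0.93598434 12.46544802]
w grip_a 0.72 [270.5, 223.2, 374.1, 261.0]
side roller_thick 0.58 [253.0, 208.2, 269.0, 216.4]
```

View pics/c4.png

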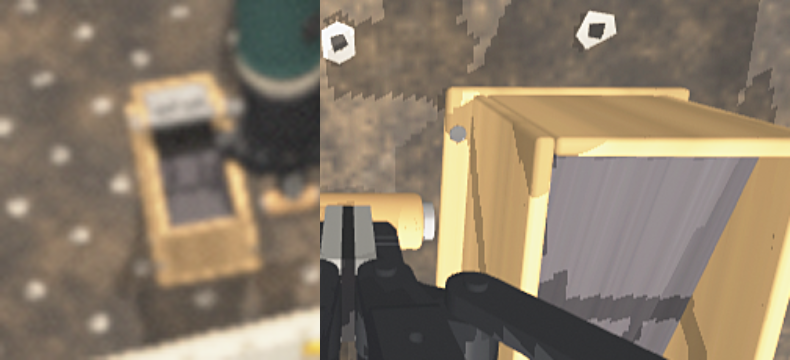

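The force has jumped to 12.5 N, so the lever is at its stop. The side crop shows an empty chute and the raised flap in front at about crop (180,100). I'll hold while the roller settles and check from the scene camera.

Call:
drive_tool:
  rows:
    - [0, 0, 0, 0, 0, 0, 0]
    - [0, 0, 0, 0, 0, 0, 0]
    - [0, 0, 0, 0, 0, 0, 0]
    - [0, 0, 0, 0, 0, 0, 0]
    - [0, 0, 0, 0, 0, 0, 0]
    - [0, 0, 0, 0, 0, 0, 0]
    - [0, 0, 0, 0, 0, 0, 0]
    - [0, 0, 0, 0, 0, 0, 0]

```text
time: 6.83
tool_pos: [0.5285, -0.2198, 0.0475]
tcp_rot: [-3.14, 0.078, 0.005]
wrist_force: [-1.9, -0.1, 12.0]
width: 0.001
grip_force: 5.8
```

Call:
drive_tool:
  rows:
    - [0, 0, 0, 0, 0, 0, 0]
    - [0, 0, 0, 0, 0, 0, 0]
    - [0, 0, 0, 0, 0, 0, 0]
    - [0, 0, 0, 0, 0, 0, 0]
    - [0, 0, 0, 0, 0, 0, 0]
    - [0, 0, 0, 0, 0, 0, 0]

```text
time: 7.33
tool_pos: [0.5285, -0.2198, 0.0474]
tcp_rot: [-3.14, 0.079, 0.005]
wrist_force: [-2.4, 0.1, 11.6]
width: 0.002
grip_force: 5.8
```

Run:
```python
from h import *
q=read_camera("scene"); p=read_camera("side")
for n,c in(("scene",q),("side",p)):
    for d in masks_of(c,"roller_thick")[:3]: print(n,d['score'],d['bbox'])
    K,T=c['intrinsics'],wfc(c); Rz=R.from_euler('z',-3.1,degrees=True).as_matrix()
    for x,z in((-.078,.022),(-.035,.025),(.003,.05)): print(n,x,proj(K,T,Rz@[x,0,z]+[.4573,-.3019,0]).round())
f=lambda c,y,x:cv2.resize(c['color'][y:y+80,x:x+80,::-1],(390,390),interpolation=cv2.INTER_CUBIC)
cv2.imwrite('pics/c5.png',cv2.hconcat([f(q,180,315),f(p,195,230)]))
```

```text
scene 0.5 [263.1, 203.3, 287.4, 225.0]
scene -0.078 [344. 243.]
scene -0.035 [353. 237.]
scene 0.003 [361. 227.]
side 0.61 [256.3, 208.8, 269.5, 217.0]
side -0.078 [262. 215.]
side -0.035 [264. 224.]
side 0.003 [265. 228.]
```

View pics/c5.png

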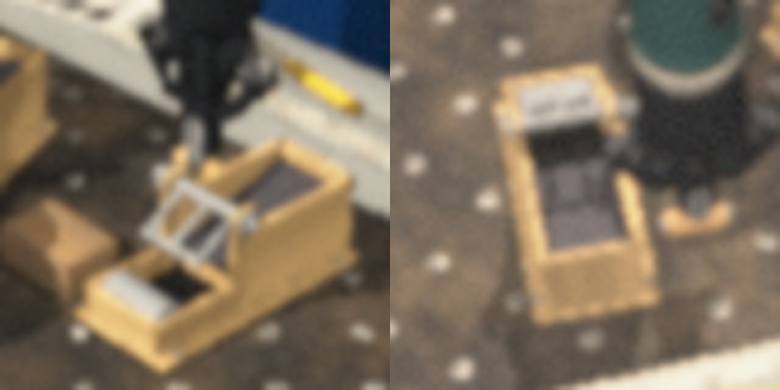

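The roller lies at the front of the tray (scene crop (135,295)), the flap is raised and the chute is empty. I'll release slowly, following the arc.

Call:
drive_tool:
  rows:
    - [0, 0, 0, 0, 0, -0.003, 0]
    - [0, 0, 0, 0.001, 0, -0.003, 0]
    - [0, 0, 0, 0.001, 0, -0.003, 0]
    - [0, 0, 0, 0.001, 0, -0.003, 0]
    - [0, 0, 0, 0.001, 0, -0.003, 0]
    - [0, 0, 0, 0.001, 0, -0.003, 0]
    - [0, 0, 0, 0.001, 0, -0.003, 0]
    - [0, 0, 0, 0.001, 0, -0.003, 0]

```text
time: 8.2
tool_pos: [0.535, -0.22, 0.0707]
tcp_rot: [-3.14, 0.079, 0.006]
wrist_force: [-3.5, -0.4, 4.7]
width: -0.002
grip_force: 2.3
```

Call:
drive_tool:
  rows:
    - [0, 0, 0, 0.001, 0, -0.003, 0]
    - [0, 0, 0, 0.001, 0, -0.003, 0]
    - [0, 0, 0, 0, 0, -0.003, 0]
    - [0, 0, 0, 0, 0, -0.003, 0]
    - [0, 0, 0, 0, 0, -0.003, 0]
    - [0, 0, 0, 0, 0, -0.003, 0]
    - [0, 0, 0, 0, 0, -0.003, 0]
    - [0, 0, 0, -0.001, 0, -0.003, 0]

```text
time: 8.87
tool_pos: [0.5384, -0.2202, 0.0957]
tcp_rot: [-3.14, 0.079, -0.002]
wrist_force: [0.4, 1.0, 3.4]
width: 0.003
grip_force: 1.3
```

Call:
drive_tool:
  rows:
    - [0, 0, 0, 0, 0, -0.003, 0]
    - [0, 0, 0, -0.001, 0, -0.003, 0]
    - [0, 0, 0, 0, 0, -0.003, 0]
    - [0, 0, 0, -0.001, 0, -0.003, 0]
    - [0, 0, 0, -0.001, 0, -0.003, 0]
    - [0, 0, 0, -0.001, 0, -0.003, 0]
    - [0, 0, 0, -0.001, 0, -0.003, 0]
    - [0, 0, 0, -0.001, 0, -0.002, 0]

```text
time: 9.53
tool_pos: [0.5321, -0.22, 0.1188]
tcp_rot: [3.141, -0.079, 0.001]
wrist_force: [1.4, 1.8, 2.0]
width: 0.0
grip_force: 1.0
```

Call:
drive_tool:
  rows:
    - [0, 0, 0, -0.001, 0, -0.002, 0]
    - [0, 0, 0, -0.001, 0, -0.002, 0]
    - [0, 0, 0, -0.001, 0, -0.002, 0]
    - [0, 0, 0, 0, 0, -0.002, 0]
    - [0, 0, 0, 0, 0, -0.002, 0]
    - [0, 0, 0, 0, 0, -0.002, 0]
    - [0, 0, 0, 0, 0, -0.002, 0]
    - [0, 0, 0, 0, 0, -0.002, 0]

```text
time: 10.2
tool_pos: [0.5286, -0.2199, 0.1342]
tcp_rot: [-3.14, 0.079, 0.001]
wrist_force: [-0.1, 1.1, 0.5]
width: 0.002
grip_force: 0.0
```

Call:
drive_tool:
  rows:
    - [0, 0, 0, 0, 0, -0.002, 0]
    - [0, 0, 0, 0, 0, -0.002, 0]
    - [0, 0, 0, 0, 0, -0.01, 0]
    - [0, 0, 0, 0, 0, -0.03, 0]
    - [0, 0, 0, 0, 0, -0.04, 0]
    - [0, 0, 0, 0, 0, -0.04, 0]
    - [0, 0, 0, 0, 0, 0, 0]
    - [0, 0, 0, 0, 0, 0, 0]

```text
time: 10.87
tool_pos: [0.5312, -0.2209, 0.2633]
tcp_rot: [3.137, -0.079, 0.012]
wrist_force: [-0.1, -0.1, -1.1]
width: 0.001
grip_force: 0.0
```

Run:
```python
from h import *
q=read_camera("scene"); p=read_camera("side"); print(status.read_state()['time'])
f=lambda c,y,x:cv2.resize(c['color'][y:y+80,x:x+80,::-1],(390,390),interpolation=cv2.INTER_CUBIC)
cv2.imwrite('pics/c6.png',cv2.hconcat([f(q,180,315),f(p,195,230)]))
```

```text
10.9667
```

View pics/c6.png

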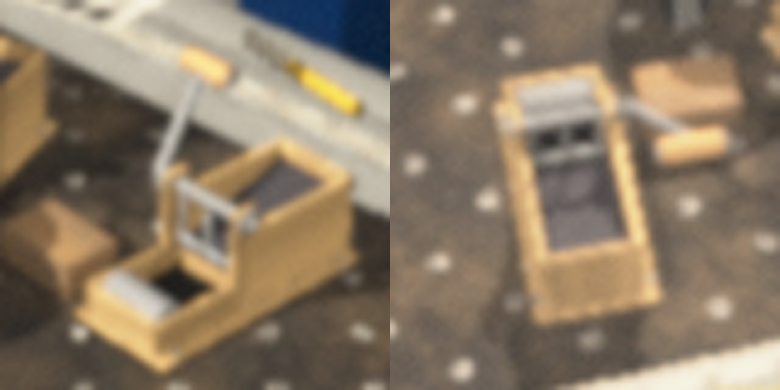

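The roller lies in the tray (scene crop (135,295)), the flap is shut, the lever is up and the gripper is clear. I'll hand in.

```bash
python3 -c "
from h import *
print(workorder.finish_job())"
```

```text
the job is handed in; nothing more can be done
None
```

The thick roller lies in its tray, the lever was let up slowly until the flap was shut, the arm is clear, and the job was handed in at about 11 s.

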